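# Clamp the welded bracket in the quick-action vice

## Robot

A 6-joint arm with a two-finger parallel gripper is mounted at the origin on the work surface. World frame = base frame: x ahead of the robot, y to its left, z up, the work surface at z = 0. Lengths are in m, angles in degrees, forces in N, time in s.
With the tool pointing down it reaches from about 0.35 to 0.85 m from the base axis. Payload 8.1 kg.
Tool frame: the origin (TCP) lies at the centre of the arm's flange, where the gripper is bolted on; the fingertips stand 186 mm ahead of it and the grasp point (between the pads) lies 167 mm ahead of it; z points along the fingers, y is the line along which they close (so a half turn about z gives the same grasp; the last joint's range is limited). The gripper opens to 93 mm and grips with 3 to 60 N. Pads are 15 mm wide; open, the fingers measure 128 mm over their backs; the gripper's body (75 mm by 188 mm) begins 65 mm behind the grasp point.
Start: joints at [-71.986, 7.471, 85.268, -0, 87.261, -4.893], TCP at [0.234, -0.553, 0.405] pointing down, gripper open.
Joint ranges: [-169.43, 169.43], [-51.17, 129.36], [1.28, 143.12], [-76.62, 256.62], [0, 156.53], [-152.29, 152.29]. Speed limits (degrees/s): [136.94, 136.94, 159.86, 180, 180, 180].

## Interface

Orientations are given as a 3x3 rotation matrix whose columns are the frame's x, y, z axes.
In Python, from rig import sensors, imaging, order gives the robot as it stands.
- The arm moves only by the shell command python3 -m handwheel 'ROWS' [FORCE]. ROWS is text: rows parted by semicolons, each of 5 numbers parted by spaces: the opening, from 0 (shut) to 1 (fully open), then the shift along the tool's x, y, z in m, then the turn about the tool's z in degrees. In form: gripper dx dy dz spin; .... A call has 1 to 20 rows; each row is the pose to reach, as a shift and turn from the pose commanded when the call began, along the tool's axes at that moment; what a row does not reach only later rows make up. A row lasts 1/10 s, in which the tool goes at most 50 mm and 8.59 degrees, less where a joint would pass 70% of its speed; a pose out of reach is approached as far as the arm can. A call with a gripper value outside its range is refused whole. The fingers move at their own pace and stop on an object; FORCE is the grip in N (left out, the last holds). Time passes only in rows, so rows that repeat a pose let the fingers close. It gives the time, the measured TCP pose, the force, the opening and the grip force at its end, in the units of the state.
- sensors.state(): the state, without advancing time (a new reading comes with each control period).
- imaging.camera(name): name is "scene" or "top"; returns the picture (384x512x3 uint8, red, green, blue); there is no depth.
- imaging.camera_info(name): a dict with "intrinsics" (3x3 intrinsics, pixels), "k1" (the pictures are not rectified: a ray, as slopes to the right and down, at radius r is drawn at 1 + k1 r^2 times it, then the intrinsics apply), "R" (3x3) and "t" (3): a world point X has camera coordinates R X + t. Camera axes: x right, y down, z forward; pixel columns grow to the right and rows downward; lengths in m; the calibration is good to about 2 mm. A picture is of the moment at which its call begins. camera_info takes no time and is no camera call.
- order.close_job(): hands the job in; it is judged then, once.
Trained networks look in the newest picture that a camera, given by its name, has taken for a name from the list of things; names that differ only in an ending like _2 or _b are one class to them, and where a whole thing is asked for, a point or a joint stands for the part that bears it (a point fixed in the world has none). Each returns a list of dicts, best first, with "p" (0 to 1); they miss things now and then, are a little off and sometimes report something else, mostly with a low value. They report only what shows in the picture. A call takes as long as a camera call.
- imaging.recognise(camera, query): "point" ([row, column] in pixels, amid what is visible of it).
- imaging.trace(camera, query): "mask" (384x512 bool, what is visible of it) and "point" ([row, column] in pixels, amid what is visible of it).
The state is a dict: "time": time; "q": joint angles; "joint_vel": joint speeds; "effort": joint torques, N m; "ee_pos": TCP position; "ee_rot": TCP orientation; "wrist_force": force on the tool from outside, world axes, zero at the start; "ft_torque": the same for the moment, N m; "opening": opening from 0.0 (shut) to 1.0 (fully open); "grasp_force": force on a finger pad.
Only numpy, scipy, OpenCV 4.12 (cv2) and the standard library are available. Lean on these libraries where they do the work, as an engineer would, in place of code of your own. Each camera call takes 0.05 s, during which the arm holds its last target. There are 200 camera calls.

## Task

Get the welded bracket ready for dressing its weld: lay its square-tube arm flat on the bed of the quick-action vice, across the slide between the jaws, with the plate and weld hanging out on the robot's side, well clear of the jaws, and the tube reaching right across the jaws. Slide the moving jaw up until it touches the tube and nips it against the fixed jaw, then flip the cam lever over its high point until it snaps shut, so that the bracket is left firmly clamped. Leave everything else on the bench where it is.

Things in the scene. Friction and masses are not known exactly. Their poses are not given: they have to be found in the camera images.
- vise: Quick-action cam vice, green casting bolted to the bench. Origin under the middle of its base, at bench height; x across the jaws (-x: robot's side), y along the slide, z up. Base 290 mm in y, 118 mm in x; lugs 14 mm high reach x = +-84 mm at y = +-100 mm. The bed top, where work lies, is flat, 110 mm wide, 40 mm above the bench, y from -80 to 134 mm.
- fixed_jaw: The vice's fixed jaw, part of the casting; same origin and axes as the vice. Its steel gripping face is the plane y = -80 mm of the vice frame and looks to +y; 70 mm wide (x -35 to 35 mm), top 78 mm above the bench.
- carriage (a joint): Moving jaw, sliding along the vice's y. Value (m): gap between the jaw faces while the lever is open; starts 0.05-0.082, widest 0.085. Lever open: about 5 N of friction, stays where left. Lever shut: locked fast by a brake. Jaw block 70 mm wide, 78 mm high; behind it (+y) a neck 46 mm wide, 70 mm high that carries the lever.
- jaw_plate: Steel plate 70 x 8 x 34 mm, 42 to 76 mm above the bench, on the front of the moving jaw. Origin in plan at the middle of its gripping face, at bench height; axes as the vice. Sprung: shutting the lever pushes it about 4 mm further out (-y), which clamps with about 15 N if the jaw was touching the part first.
- carriage_rear (a point): Centre of the flat upright rear face of the moving jaw's neck (looking to +y of the vice), 56 mm above the bench. The face is 46 mm wide, 41 to 70 mm high, 105 mm behind the jaw face, free to be pushed towards -y. Axes as the vice.
- lever_pivot (a point): Pivot of the cam lever on the carriage, 85 mm above the bench, on the vice's centre line, 53 mm ahead (-y) of the neck's rear face, 52 mm behind the jaw face. The lever turns about the vice's x axis. Axes as the vice.
- lever_end (a point): Rounded outer end of the cam lever, 131 mm from the pivot. The lever is a steel bar 18 x 10 mm with a round black grip, 17 mm across, from 68 to 124 mm from the pivot.
- cam_lever (a joint): Cam lever, rad. 0: open stop, leaning 30 degrees past upright towards the fixed jaw; 0.52 upright; 2.094 shut stop: level, pointing along the vice's +y, away from the jaws. Starts at 0. Push it from the jaw side, back and down. Resistance from about 0.8 on, at most about 1 N m (10 N at the grip); high point at 1.75, then it snaps to 2.094 and stays; short of that it springs back.
- bracket_mid (a point): Welded bracket, loose, bare steel, about 0.45 kg: square tube 30 x 30 x 140 mm with a plate 50 x 50 x 5 mm welded square on one end. Point: centre of the tube. x along the tube: plate at -x (-70 to -75 mm), open end at +70 mm; z up. Undersides flush, so it lies flat; the plate sticks out 10 mm to each side of the tube and 20 mm above it. Centre of mass 16 mm towards the plate.
- bracket_plate (a point): Middle of the bracket's plate, on the tube's centre line, 72 mm from the tube's centre; axes as bracket_mid. At the start the bracket lies on the bench right of the vice, plate roughly towards the robot (within 75 degrees), in one of three places shared with the angle offcut and the pipe stub.
- angle_offcut: Bystander: a 90 mm piece of 40 x 40 x 4 mm angle iron lying on the bench, origin under its middle.
- pipe_stub: Bystander: a piece of round pipe 42 mm across, 70 mm high, standing on end, origin under its middle.
- spray_can: Bystander: a spray can 65 mm across, 182 mm high, standing off the fixed-jaw end of the vice, origin under its middle.
- magnet: Bystander: a flat red arrow-shaped welding magnet, 90 x 60 x 16 mm, lying on the robot's side of the vice, origin under it.
- wire_brush: Bystander: a wire brush, 250 mm long, 30 mm high, lying on the far side of the vice, origin under its middle.
- wrench: Bystander: a flat wrench, 170 mm long, 8 mm thick, lying on the robot's side of the vice, origin under its middle.
- hammer: Bystander: a hammer, 270 mm long, 26 mm high, lying beyond the lever end of the vice, origin under its middle.
- bracket: The same bracket as a whole; origin under the middle of the tube, 15 mm below bracket_mid, same axes.

How it is judged:
By the outcome, as a careful person would: the job done as asked, in the order asked, and still so for the second after the job is handed in, with the robot touching nothing.
It also fails if it takes over 72 s, if anything falls off the work surface, if the arm or the gripper's body presses on something with over 40 N, if the wrist force passes 120 N, or if a joint passes its speed limit or range.

## Working session

There is one attempt and no reset: what is moved stays moved. The work goes in short steps, Python scripts to look and compute and a shell command to move; the robot and the scene stay as the last step left them, time stands still between calls to the robot, and variables do not carry over. Pictures are saved under pics/ and viewed, at most 10 in all, crops included, and the job is handed in when it is done.

```bash
ls; mkdir -p pics
cat > h.py <<'E'
import numpy as np, cv2
from rig import sensors, imaging, order
def ray(cam,rc):
    i=imaging.camera_info(cam);K=np.array(i["intrinsics"]);R=np.array(i["R"]);t=np.array(i["t"])
    d=cv2.undistortPoints(np.array([[[rc[1],rc[0]]]],float),K,np.array([i["k1"],0,0,0.]))[0,0]
    return -R.T@t, R.T@np.array([d[0],d[1],1.])
def at(cam,rc,z):
    o,d=ray(cam,rc);return o+d*(z-o[2])/d[2]
def proj(cam,X):
    i=imaging.camera_info(cam);R=np.array(i["R"]);t=np.array(i["t"])
    p,_=cv2.projectPoints(np.array(X,float).reshape(-1,3),cv2.Rodrigues(R)[0],t,np.array(i["intrinsics"]),np.array([i["k1"],0,0,0.]))
    return p[:,0,::-1]
def save(cam,name,s=1.5):
    im=imaging.camera(cam);cv2.imwrite("pics/"+name,cv2.resize(im[:,:,::-1],None,fx=s,fy=s,interpolation=cv2.INTER_CUBIC));return im
E
python3 - <<'E'
from h import *
np.set_printoptions(precision=4,suppress=True)
for c in("scene","top"):
    save(c,c+"0.png")
    i=imaging.camera_info(c);print(c,i["intrinsics"],i["k1"],-np.array(i["R"]).T@i["t"])
    for q,z in dict(vise=.04,fixed_jaw=.078,jaw_plate=.076,carriage_rear=.056,lever_pivot=.085,lever_end=.198,bracket_mid=.015,bracket_plate=.025,angle_offcut=.01,pipe_stub=.07,magnet=.016,wrench=.008,hammer=.013,spray_can=.1,wire_brush=.015).items():
        for r in imaging.recognise(c,q)[:2]: print(q,round(r["p"],2),np.round(r["point"],1),at(c,r["point"],z))
print(sensors.state())
E
```

```text
pics
scene [[363.2      0.     258.3894]
 [  0.     363.2    195.4537]
 [  0.       0.       1.    ]] -0.09512417039401218 [ 0.946  -0.4643  0.8805]
vise 0.67 [209.6 301.1] [0.6216 0.0901 0.04  ]
fixed_jaw 0.94 [226.1 286.7] [ 0.6391 -0.0041  0.078 ]
fixed_jaw 0.75 [191.4 303.2] [0.6023 0.122  0.078 ]
jaw_plate 0.53 [201.3 298.4] [0.6123 0.0852 0.076 ]
carriage_rear 0.56 [193.6 304.4] [0.6006 0.1335 0.056 ]
lever_pivot 0.77 [194.3 305.1] [0.6158 0.1116 0.085 ]
lever_end 0.47 [183.9 305.9] [0.6447 0.0584 0.198 ]
bracket_mid 0.96 [327.6 130.9] [ 0.5072 -0.4474  0.015 ]
bracket_mid 0.42 [224.9 289.8] [0.6194 0.041  0.015 ]
bracket_plate 0.64 [329.8 135.1] [ 0.5243 -0.4442  0.025 ]
bracket_plate 0.52 [194.6 301.2] [0.5824 0.1465 0.025 ]
angle_offcut 0.95 [313.2 209.4] [ 0.6254 -0.2945  0.01  ]
pipe_stub 0.74 [261.5 167.2] [ 0.4693 -0.2796  0.07  ]
pipe_stub 0.48 [209.2 300.4] [0.6308 0.0702 0.07  ]
magnet 0.79 [187.  253.5] [0.4451 0.083  0.016 ]
wrench 0.63 [219.7 229.2] [ 0.4679 -0.0538  0.008 ]
wrench 0.42 [183.7 251.5] [0.4265 0.0945 0.008 ]
hammer 0.58 [155.8 339.3] [0.5771 0.3757 0
[... 1233 characters left out ...]
.4 147. ] [0.5845 0.3783 0.013 ]
spray_can 0.82 [158.3 290. ] [ 0.6866 -0.1096  0.1   ]
wire_brush 0.73 [149.1 213. ] [0.7278 0.1504 0.015 ]
{'time': 1.6, 'q': array([-71.9846,   7.471 ,  85.2655,  -0.0028,  87.2611,  -4.8927]), 'joint_vel': array([ 0.0435,  0.113 ,  0.0004,  0.0468,  0.0633, -0.0108]), 'effort': array([  0.0008, -55.9746, -49.2042,   0.0769,   0.0228,  -0.    ]), 'ee_pos': array([ 0.2336, -0.5527,  0.4048]), 'ee_rot': array([[ 0.9211,  0.3893, -0.    ],
       [ 0.3893, -0.9211, -0.0001],
       [-0.0001,  0.    , -1.    ]]), 'wrist_force': array([-0.1965,  0.7585,  1.1622]), 'ft_torque': array([-0.0151, -0.0072,  0.0216]), 'grasp_force': 0.0, 'opening': 1.0019354876570317}
```

View pics/top0.png

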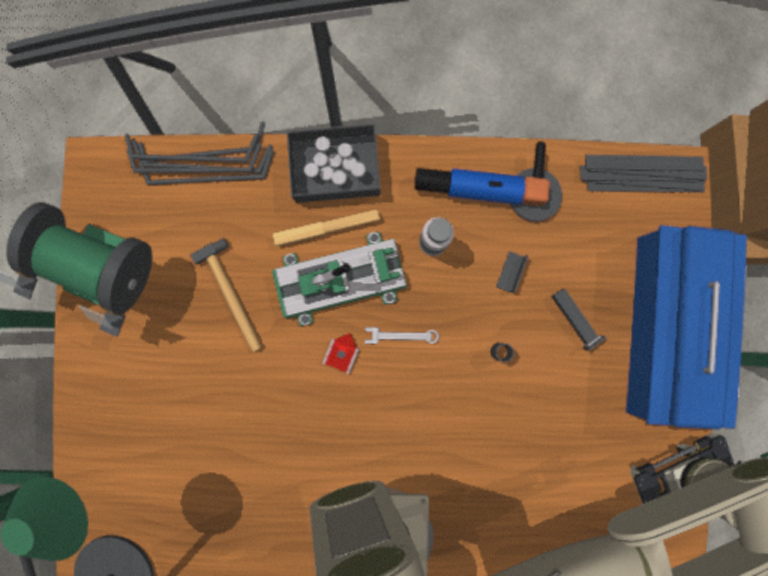

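View pics/scene0.png

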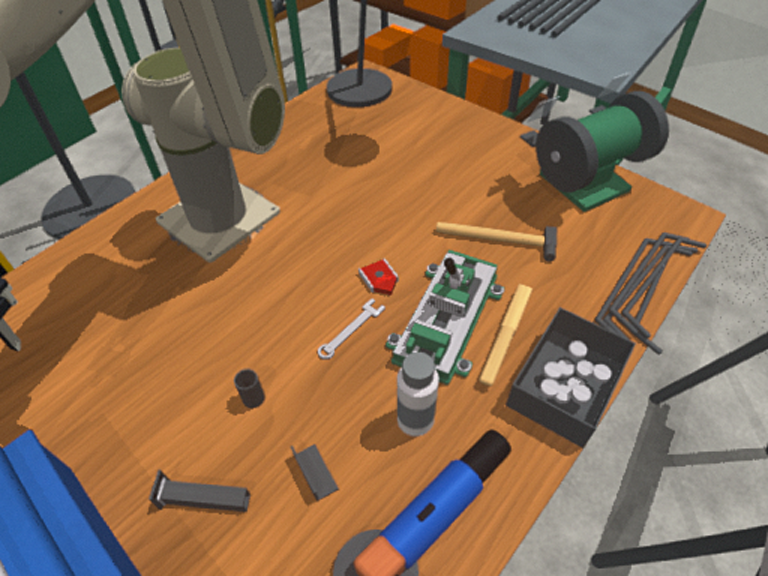

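The top view shows the vice (fixed jaw on the right, about row 177 col 256 native) and the bracket at about (214,384) with its plate at the lower right. The pipe and the angle offcut are the other two dark things. Next I'll fit the vice and bracket poses from masks.

```bash
cat > fit.py <<'E'
from h import *
np.set_printoptions(precision=4,suppress=True)
im={c:imaging.camera(c) for c in("top","scene")}
def plane(cam,mask,z):
    r,c=np.nonzero(mask);return np.array([at(cam,(a,b),z)[:2] for a,b in zip(r,c)])
for c in im:
    tr=imaging.trace(c,"bracket")
    for t in tr[:2]:
        P=plane(c,t["mask"],.03); 
        if len(P)<20: continue
        rc=cv2.minAreaRect((P*1000).astype(np.float32)); m=P.mean(0);u,s,v=np.linalg.svd(P-m,full_matrices=False)
        print(c,"bracket",t["p"],len(P),m,"axis",v[0],np.degrees(np.arctan2(v[0][1],v[0][0])),rc)
        a=(P-m)@v[0];print("ext",a.min(),a.max())
    t=imaging.trace(c,"vise")[0]
    hsv=cv2.cvtColor(im[c],cv2.COLOR_RGB2HSV)
    w=(hsv[...,1]<40)&(hsv[...,2]>140)&cv2.dilate(t["mask"].astype(np.uint8),np.ones((5,5))).astype(bool)
    P=plane(c,w,.04);print(c,"vise white",t["p"],t["mask"].sum(),w.sum(),cv2.minAreaRect((P*1000).astype(np.float32)))
    for q,z in(("carriage_rear",.056),("lever_pivot",.085),("fixed_jaw",.078),("jaw_plate",.076)):
        for t in imaging.trace(c,q)[:1]: 
            P=plane(c,t["mask"],z);print(q,t["p"],len(P),P.mean(0),cv2.minAreaRect((P*1000).astype(np.float32)) if len(P)>3 else 0)
cr=im["top"][150:220,175:280];cv2.imwrite("pics/vt.png",cv2.resize(cr[:,:,::-1],None,fx=7,fy=7,interpolation=cv2.INTER_CUBIC))
E
python3 fit.py
```

```text
top bracket 0.56 499 [ 0.5146 -0.4446] axis [-0.8038 -0.5949] -143.4968452114367 ((515.6640625, -440.968505859375), (150.7907257080078, 53.283111572265625), 40.842472076416016)
ext -0.07936467973802454 0.07160971376712655
top vise white 0.83 3149 1212 ((601.1630859375, 99.10789489746094), (162.3264923095703, 276.5120849609375), 15.311410903930664)
carriage_rear 0.84 785 [0.5947 0.1326] ((593.905029296875, 128.9008026123047), (83.8877182006836, 120.52943420410156), 19.27842903137207)
lever_pivot 0.85 667 [0.5927 0.1312] ((593.3369750976562, 127.50617980957031), (72.03359985351562, 109.87992858886719), 16.129043579101562)
fixed_jaw 0.64 281 [0.6263 0.0054] ((628.2130126953125, 1.6984748840332031), (72.08297729492188, 53.36597442626953), 14.943259239196777)
jaw_plate 0.37 23 [0.5865 0.0842] ((587.8555297851562, 85.40858459472656), (28.19425392150879, 9.154938697814941), 22.80866241455078)
scene vise white 0.65 3435 1193 ((612.0037231445312, 89.54902648925781), (162.91929626464844, 301.4341125488281), 15.23534107208252)
carriage_rear 0.89 911 [0.5965 0.1356] ((591.9285278320312, 140.34521484375), (91.12207794189453, 136.7850341796875), 15.555643081665039)
lever_pivot 0.92 908 [0.6064 0.1124] ((602.8538208007812, 118.64830780029297), (84.81110382080078, 133.39096069335938), 16.92766761779785)
jaw_plate 0.64 382 [ 0.512  -0.0796] ((512.9657592773438, -75.95808410644531), (35.94578552246094, 158.351806640625), 1.8116540908813477)
```

View pics/vt.png

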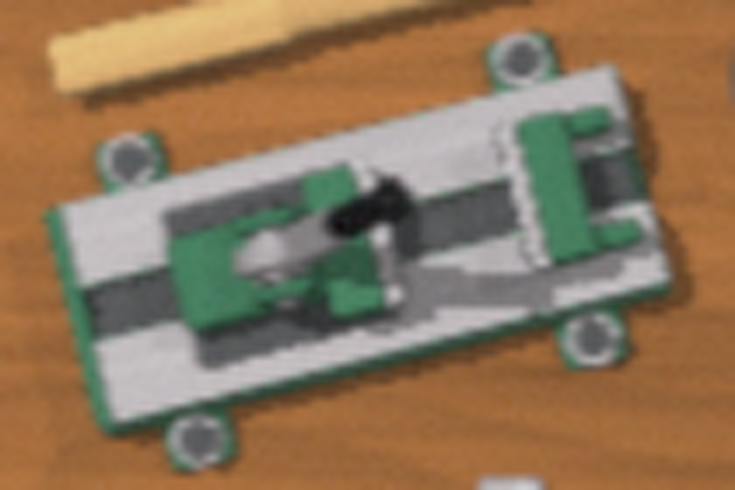

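The crop shows the four lug bolts clearly at (58,522), (158,130), (335,593) and (437,198). The fixed-jaw face is near col 515–535 and the moving-jaw front is near col 365–400. I'll use these for the vice frame.

Run:
```python
from h import *
np.set_printoptions(precision=4,suppress=True)
f=lambda r,c:((r+.5)/7-.5+150,(c+.5)/7-.5+175)
B=np.array([at("top",f(*p),.016)[:2] for p in[(58,522),(335,593),(158,130),(437,198)]]) # far-fixed, near-fixed, far-lever, near-lever
o=B.mean(0);y=(B[2]+B[3]-B[0]-B[1]);y/=np.linalg.norm(y);x=np.array([y[1],-y[0]])
print("origin",o,"yaxis",y,"yaw",np.degrees(np.arctan2(-y[0],y[1])));print((B-o)@np.c_[x,y])
V=lambda p:((p[:2]-o)@np.c_[x,y])
for n,p,z in[("fixed top far",(122,515),.078),("fixed near",(262,545),.078),("mov far",(170,365),.076),("mov near",(298,395),.076),("rear far",(232,168),.07),("rear near",(325,190),.07),("bed",(65,612),.04),("bed",(285,670),.04),("bed",(205,55),.04),("bed",(425,115),.04),("leverend",(195,395),.195)]:
    print(n,V(at("top",f(*p),z)))
# project model to scene
W=lambda X,Y,Z:np.r_[o+X*x+Y*y,Z]
im=imaging.camera("scene").copy()
S=4;im=cv2.resize(im[150:260,240:360],None,fx=5,fy=5,interpolation=cv2.INTER_CUBIC)[:,:,::-1].copy()
def L(a,b,col):
    p=proj("scene",[W(*a),W(*b)]);q=[(int((k[1]-240+.5)*5),int((k[0]-150+.5)*5)) for k in p];cv2.line(im,q[0],q[1],col,1)
for a,b in[((-.055,-.145,.04),(-.055,.145,.04)),((.055,-.145,.04),(.055,.145,.04)),((-.055,-.145,.04),(.055,-.145,.04)),((-.055,.145,.04),(.055,.145,.04)),((-.035,-.08,.078),(.035,-.08,.078)),((-.035,-.08,.04),(-.035,-.08,.078))]:L(a,b,(0,0,255))
for g in(.06,.07,.08):L((-.035,-.08+g,.076),(.035,-.08+g,.076),(255,0,255)); L((-.023,-.08+g+.105,.07),(.023,-.08+g+.105,.07),(255,0,0))
cv2.imwrite("pics/ov.png",im)
# bracket: pixel edges in top
t=imaging.camera("top");imaging.trace("top","bracket")
c=t[185:240,360:412];im2=cv2.resize(c[:,:,::-1],None,fx=10,fy=10,interpolation=cv2.INTER_CUBIC);cv2.imwrite("pics/br.png",im2)
```

```text
origin [0.6042 0.1024] yaxis [-0.2633  0.9647] yaw 15.266610326079098
[[ 0.0706 -0.1001]
 [-0.0706 -0.0998]
 [ 0.071   0.0997]
 [-0.071   0.1002]]
fixed top far [ 0.0327 -0.0879]
fixed near [-0.0348 -0.0852]
mov far [ 0.0285 -0.0139]
mov near [-0.0336 -0.0128]
rear far [0.0241 0.084 ]
rear near [-0.0213  0.0845]
bed [ 0.0528 -0.1409]
bed [-0.0576 -0.1413]
bed [0.0543 0.1377]
bed [-0.0566  0.1349]
leverend [-0.0001 -0.0285]
```

View pics/ov.png

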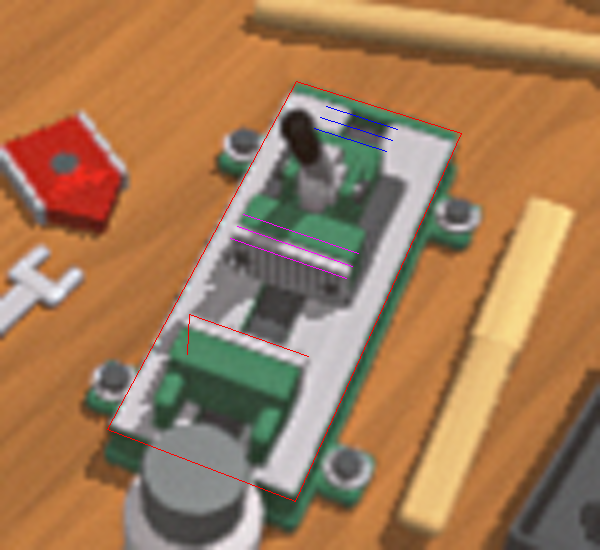

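View pics/br.png

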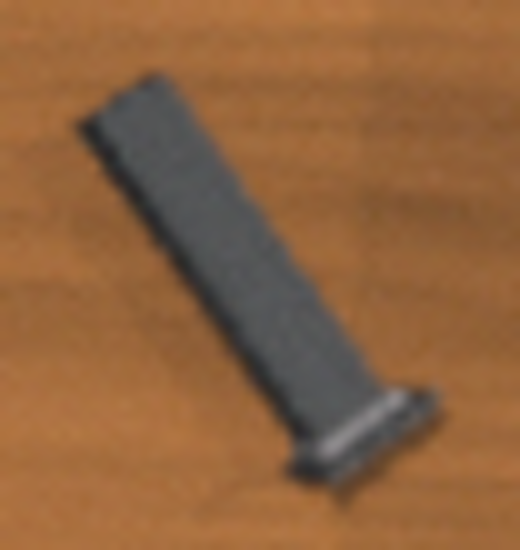

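Overlay agrees: fixed-jaw face line lies on the casting, and the gap is about 60 mm (lower magenta line on the plate's front edge). In the bracket crop the tube top corners are about (120,92), (72,160), (390,378) and (440,310), with the plate at the lower end.

Run:
```python
from h import *
np.set_printoptions(precision=4,suppress=True)
f=lambda r,c:((r+.5)/10-.5+185,(c+.5)/10-.5+360)
P=np.array([at("top",f(*p),.03)[:2] for p in[(118,92),(72,160),(390,378),(440,308)]])
e=(P[0]+P[1])/2;n=(P[2]+P[3])/2;d=e-n;L=np.linalg.norm(d);d/=L
print(P,"L",L,"w",np.linalg.norm(P[0]-P[1]),np.linalg.norm(P[2]-P[3]),"mid",(e+n)/2,"yaw",np.degrees(np.arctan2(d[1],d[0])))
m=(e+n)/2; W=lambda X,Y,Z:np.r_[m+X*d+Y*np.array([-d[1],d[0]]),Z]
pl=proj("scene",[W(.07,.015,.03),W(.07,-.015,.03),W(-.07,.015,.03),W(-.07,-.015,.03),W(-.075,.025,.05),W(-.075,-.025,.05)])
im=imaging.camera("scene")[:,:,::-1][295:350,95:175];im=cv2.resize(im,None,fx=8,fy=8,interpolation=cv2.INTER_CUBIC)
for r,c in pl: cv2.circle(im,(int((c-95+.5)*8),int((r-295+.5)*8)),3,(0,0,255),1)
cv2.imwrite("pics/bs.png",im)
g=m-.04*d;print("grasp",g)
s=sensors.state();print(s["ee_pos"],"toolx yaw",np.degrees(np.arctan2(s["ee_rot"][1,0],s["ee_rot"][0,0])))
R=s["ee_rot"];print("shift tool",R[:2,:2].T@(g-s["ee_pos"][:2]))
```

```text
[[ 0.571  -0.3883]
 [ 0.5872 -0.4123]
 [ 0.4786 -0.4898]
 [ 0.4612 -0.4649]] L 0.13359386430262937 w 0.028952546521347152 0.03038124126751854 mid [ 0.5245 -0.4388] yaw 35.20574880535799
grasp [ 0.4918 -0.4619]
[ 0.2336 -0.5527  0.4047] toolx yaw 22.90466849277957
shift tool [0.2732 0.0169]
```

View pics/bs.png

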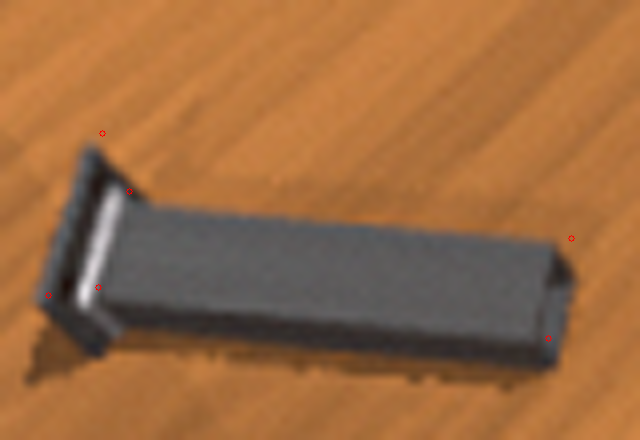

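```bash
python3 -m handwheel '1 .03 .002 0 -2; 1 .07 .004 0 -5; 1 .11 .007 0 -8; 1 .15 .01 0 -10; 1 .19 .013 .02 -12.3; 1 .23 .015 .05 -12.3; 1 .26 .017 .08 -12.3; 1 .27 .0175 .115 -12.3; 1 .27 .0175 .15 -12.3; 1 .27 .0175 .18 -12.3; 1 .27 .0175 .20 -12.3; 1 .27 .0175 .21 -12.3; 1 .27 .0175 .215 -12.3; 1 .27 .0175 .215 -12.3' 50
python3 - <<'E'
from h import *
save("scene","g1.png",1.5)
E
```

```text
time: 3.9
ee_pos: [0.4892, -0.4639, 0.1899]
ee_rot: [[0.817, 0.577, 0.0], [0.577, -0.817, -0.0], [-0.0, 0.0, -1.0]]
wrist_force: [-0.7, 0.3, -0.1]
opening: 0.998
grasp_force: 0.0
```

View pics/g1.png

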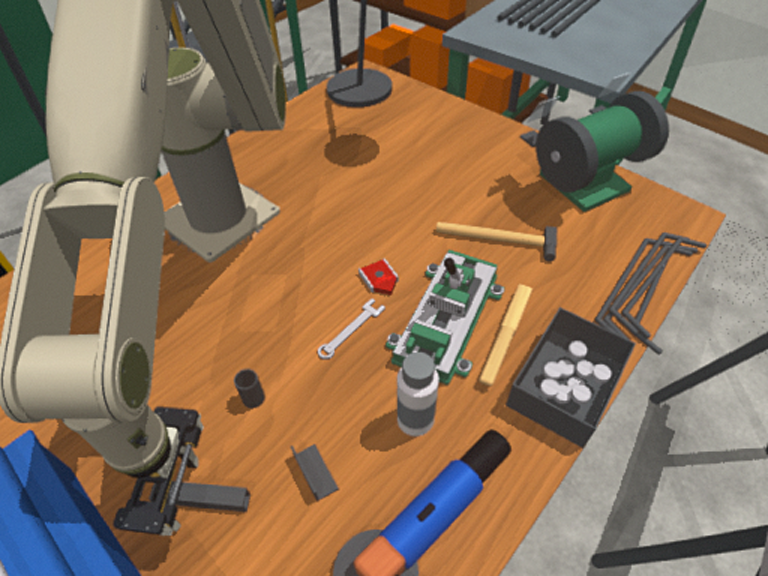

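The gripper straddles the tube near the plate (about (495,170) in the picture), as planned. I'll close and lift.

```bash
python3 -m handwheel '0 0 0 0 0;0 0 0 0 0;0 0 0 0 0;0 0 0 0 0;0 0 0 0 0;0 0 0 0 0;0 0 0 0 0;0 0 0 0 0;0 0 0 -.01 0;0 0 0 -.03 0;0 0 0 -.06 0;0 0 0 -.1 0;0 0 0 -.14 0;0 0 0 -.18 0;0 0 0 -.2 0;0 0 0 -.2 0' 60
python3 - <<'E'
from h import *
np.set_printoptions(precision=4,suppress=True)
o=np.array([.6042,.1024]);x=np.array([.9647,.2633]);y=np.array([-.2633,.9647])
im=save("scene","g2.png",1)
s=sensors.state();R=s["ee_rot"];p=s["ee_pos"]
# estimated tube placement if grasp at local -40: bracket mid vise (-.026,-.060)
g=o+x*(-.026-.040)+y*(-.058)
print("goal",g,"tool shift",R[:2,:2].T@(g-p[:2]),"yaw",np.degrees(np.arctan2(R[1,0],R[0,0])))
m=p+np.r_[R[:2,0]*.04,0]; zc=p[2]-.167
W=lambda X,Y,Z:np.r_[m[:2]+X*R[:2,0]+Y*np.array([-R[1,0],R[0,0]]),Z]
zt=zc+.008; zb=zt-.03
pts=proj("scene",[W(.07,.015,zt),W(.07,-.015,zt),W(.07,.015,zb),W(.07,-.015,zb)])
c=pts.mean(0).astype(int);r0,c0=c[0]-40,c[1]-60
cr=cv2.resize(im[r0:r0+80,c0:c0+100,::-1],None,fx=7,fy=7,interpolation=cv2.INTER_CUBIC)
for r,q in pts: cv2.circle(cr,(int((q-c0+.5)*7),int((r-r0+.5)*7)),3,(0,0,255),1)
cv2.imwrite("pics/g2c.png",cr)
E
```

```text
time: 5.55
ee_pos: [0.4896, -0.4642, 0.3947]
ee_rot: [[0.817, 0.577, 0.005], [0.577, -0.817, -0.005], [0.001, 0.007, -1.0]]
wrist_force: [0.7, -0.8, -4.8]
opening: 0.318
grasp_force: 59.9
goal [0.5558 0.0291] tool shift [ 0.3386 -0.3643] yaw 35.209257996779954
```

View pics/g2c.png

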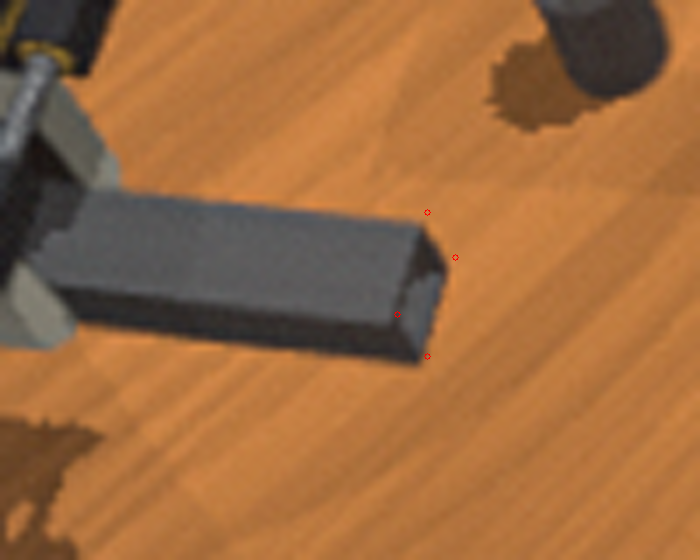

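Grip is good: the tube end lies within about 2 mm of the prediction (circles at (212–356, 397–455)). I'll carry it above the gap and check before lowering.

```bash
python3 -m handwheel '0 .01 -.01 -.02 0;0 .03 -.03 -.04 0;0 .055 -.06 -.04 1;0 .08 -.085 -.04 3;0 .11 -.118 -.04 5;0 .14 -.15 -.04 8;0 .17 -.182 -.04 10;0 .2 -.214 -.04 12;0 .23 -.246 -.04 14;0 .26 -.278 -.04 16;0 .285 -.305 -.04 18;0 .31 -.332 -.04 19.9;0 .327 -.35 -.04 19.9;0 .335 -.359 -.04 19.9;0 .338 -.362 -.04 19.9;0 .338 -.362 -.04 19.9;0 .338 -.362 -.04 19.9'
cat > chk.py <<'E'
from h import *
import sys
np.set_printoptions(precision=4,suppress=True)
o=np.array([.6042,.1024]);x=np.array([.9647,.2633]);y=np.array([-.2633,.9647])
s=sensors.state();R=s["ee_rot"];p=s["ee_pos"]
print(s["time"],p,"vise xy",(p[:2]-o)@np.c_[x,y],"yaw",np.degrees(np.arctan2(R[1,0],R[0,0])),R[:,2],s["wrist_force"],s["opening"],s["grasp_force"],s["q"])
if len(sys.argv)>1:
    a=imaging.camera("scene")[150:270,225:355,::-1];b=imaging.camera("top")[140:230,175:290,::-1]
    a=cv2.resize(a,(455,420),interpolation=cv2.INTER_CUBIC);b=cv2.resize(b,None,fx=3,fy=3,interpolation=cv2.INTER_CUBIC);b=cv2.copyMakeBorder(b,0,420-b.shape[0],0,0,0)
    cv2.imwrite("pics/"+sys.argv[1],np.hstack([a,b]))
E
python3 chk.py c1.png
```

```text
time: 7.3
ee_pos: [0.5565, 0.0259, 0.4291]
ee_rot: [[0.965, 0.263, -0.001], [0.263, -0.965, -0.0], [-0.001, 0.0, -1.0]]
wrist_force: [-0.1, -0.8, -4.9]
opening: 0.319
grasp_force: 59.9
7.3 [0.5565 0.0259 0.4291] vise xy [-0.0662 -0.0612] yaw 15.24893027997781 [-0.0011 -0.0005 -1.    ] [-0.0518 -0.7976 -4.8586] 0.31911722454494484 59.85651344060898 [-2.5987  0.3278 90.2059 -0.0296 89.5285 72.1527]
```

View pics/c1.png

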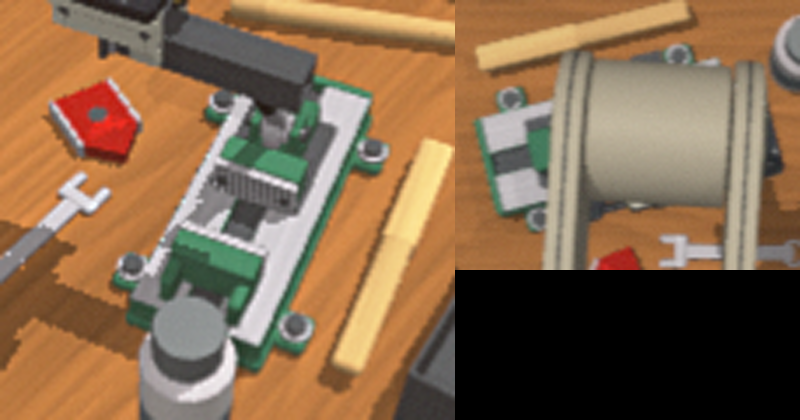

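The tube is level above the vice, clear of the lever so far, with yaw matching the vice (15.25°). I'll lower it close to the bed and read the forces.

```bash
python3 -m handwheel '0 0 0 .02 0;0 0 0 .04 0;0 0 0 .06 0;0 0 0 .08 0;0 0 0 .1 0;0 0 0 .12 0;0 0 0 .14 0;0 0 0 .16 0;0 0 0 .175 0;0 0 0 .187 0;0 0 0 .19 0;0 0 0 .19 0'; python3 -m handwheel '0 0 0 .003 0;0 0 0 .005 0;0 0 0 .007 0;0 0 0 .007 0'; python3 chk.py
```

```text
time: 8.6
ee_pos: [0.5565, 0.0268, 0.2396]
ee_rot: [[0.965, 0.264, -0.0], [0.264, -0.965, 0.0], [-0.0, -0.0, -1.0]]
wrist_force: [-0.3, 0.7, -6.0]
opening: 0.317
grasp_force: 59.9
time: 9.0
ee_pos: [0.5565, 0.027, 0.2327]
ee_rot: [[0.964, 0.264, -0.0], [0.264, -0.964, 0.0], [-0.0, -0.0, -1.0]]
wrist_force: [-1.2, -0.9, -4.8]
opening: 0.318
grasp_force: 59.9
9.0 [0.5565 0.027  0.2327] vise xy [-0.0659 -0.0602] yaw 15.313322967767517 [-0.0001  0.     -1.    ] [-1.1516 -0.894  -4.8067] 0.3181978809608393 59.85640078783035 [ -2.4956   9.5734 101.6808   0.0012  68.7503  72.1907]
```

```bash
python3 -m handwheel '0 0 .001 .001 0;0 0 .002 .001 0;0 0 .003 .001 0;0 0 .004 .001 0;0 0 .004 .001 0'; python3 -m handwheel '0 0 0 .0008 0;0 0 0 .0016 0;0 0 0 .0016 0';python3 chk.py
```

```text
time: 9.5
ee_pos: [0.5575, 0.0239, 0.232]
ee_rot: [[0.964, 0.265, -0.0], [0.265, -0.964, 0.002], [-0.0, -0.002, -1.0]]
wrist_force: [-2.5, 6.9, -1.1]
opening: 0.319
grasp_force: 59.9
time: 9.8
ee_pos: [0.5575, 0.024, 0.2319]
ee_rot: [[0.964, 0.265, -0.001], [0.265, -0.964, 0.001], [-0.0, -0.001, -1.0]]
wrist_force: [-11.0, 6.3, 13.5]
opening: 0.316
grasp_force: 59.9
9.8 [0.5575 0.024  0.2319] vise xy [-0.0657 -0.0634] yaw 15.382795142849877 [-0.0006  0.0013 -1.    ] [-10.9632   6.3295  13.5241] 0.3162466464415134 59.913586378097534 [ -2.829    9.7768 101.5435   0.0795  68.7171  71.7594]
```

The tube rests on the bed and touches the fixed jaw. Next: release, lift, and move behind the carriage while turning 90°.

```bash
python3 -m handwheel '.55 0 0 0 0;.55 0 0 0 0;.55 0 0 0 0;.55 0 0 0 0;.55 0 0 0 0;.55 0 0 -.01 0;.55 0 0 -.03 0;.55 0 0 -.06 0;.55 0 0 -.1 0;.55 0 0 -.14 0;.55 0 0 -.18 0;.55 0 0 -.2 0;.55 0 0 -.2 0'; python3 chk.py
python3 - <<'E'
from h import *
t=imaging.trace
imaging.camera("scene")
for q,z in(("bracket_mid",.055),("bracket_plate",.065),("jaw_plate",.07),("carriage_rear",.056)):
    for r in imaging.recognise("scene",q)[:2]:
        o=np.array([.6042,.1024]);A=np.array([[.9647,-.2633],[.2633,.9647]])
        print(q,r["p"],np.round(r["point"]),np.round((at("scene",r["point"],z)[:2]-o)@A,4))
E
```

```text
time: 11.1
ee_pos: [0.5583, 0.023, 0.4356]
ee_rot: [[0.964, 0.264, 0.008], [0.264, -0.965, -0.0], [0.008, 0.003, -1.0]]
wrist_force: [-0.2, 0.1, 1.0]
opening: 0.555
grasp_force: 0.0
11.1 [0.5583 0.023  0.4356] vise xy [-0.0652 -0.0645] yaw 15.307396556020597 [ 0.0082 -0.0005 -1.    ] [-0.2069  0.0805  0.9774] 0.5553980784185581 0.0 [-2.8946  0.2067 89.6558 -0.002  89.6656 71.7985]
bracket_mid 0.61 [209. 275.] [-0.0521 -0.0572]
bracket_plate 0.6 [210. 276.] [-0.0455 -0.0653]
jaw_plate 0.67 [183. 303.] [-0.0092  0.0549]
jaw_plate 0.62 [202. 296.] [-0.0042 -0.0201]
carriage_rear 0.83 [193. 303.] [-0.0004  0.0328]
carriage_rear 0.34 [210. 274.] [-0.0521 -0.0608]
```

```bash
python3 -m handwheel '0 .005 -.014 0 -8;0 .011 -.03 0 -16;0 .018 -.05 0 -24;0 .026 -.07 0 -32;0 .033 -.09 0 -40;0 .04 -.11 0 -48;0 .047 -.13 0 -56;0 .055 -.15 0 -64;0 .06 -.165 0 -72;0 .064 -.178 0 -80;0 .066 -.1815 0 -86;0 .066 -.1815 0 -90;0 .066 -.1815 0.01 -90;0 .066 -.1815 0.03 -90'; python3 chk.py
```

```text
time: 12.75
ee_pos: [0.5736, 0.2156, 0.3998]
ee_rot: [[-0.262, 0.965, 0.001], [0.965, 0.262, 0.0], [-0.0, 0.001, -1.0]]
wrist_force: [0.0, -0.9, -0.0]
opening: 0.003
grasp_force: 0.0
12.75 [0.5736 0.2156 0.3998] vise xy [0.0002 0.1173] yaw 105.17114549000596 [ 0.0013  0.0003 -1.    ] [ 0.0042 -0.9023 -0.0325] 0.003175933128878682 0.0 [15.8078  9.5125 83.5345 -0.0026 86.8763  0.6368]
```

```bash
python3 -m handwheel '0 0 0 .03 0;0 0 0 .06 0;0 0 0 .09 0;0 0 0 .12 0;0 0 0 .145 0;0 0 0 .158 0;0 0 0 .162 0;0 0 0 .162 0;0 -.006 0 .162 0;0 -.012 0 .162 0;0 -.018 0 .162 0;0 -.024 0 .162 0;0 -.028 0 .162 0;0 -.032 0 .162 0;0 -.035 0 .162 0'; python3 chk.py
```

```text
time: 14.25
ee_pos: [0.5831, 0.1819, 0.2392]
ee_rot: [[-0.264, 0.965, 0.002], [0.965, 0.264, 0.001], [0.001, 0.002, -1.0]]
wrist_force: [-1.5, 5.6, 4.4]
opening: 0.006
grasp_force: 2.6
14.25 [0.5831 0.1819 0.2392] vise xy [0.0006 0.0823] yaw 105.29974038632068 [ 0.0016  0.0014 -1.    ] [-1.5157  5.5674  4.3575] 0.006330397689940968 2.6199718192219734 [12.5016 16.7407 92.5582  0.0604 70.5921 -2.8181]
```

```bash
python3 -m handwheel '0 -.003 0 0 0;0 -.006 0 0 0;0 -.009 0 0 0;0 -.012 0 0 0;0 -.014 0 0 0;0 -.015 0 0 0'; python3 -m handwheel '0 -.001 0 0 0;0 -.002 0 0 0;0 -.003 0 0 0';python3 -m handwheel '0 -.001 0 0 0;0 -.002 0 0 0';python3 chk.py
```

```text
time: 14.85
ee_pos: [0.587, 0.1674, 0.2389]
ee_rot: [[-0.264, 0.965, 0.001], [0.965, 0.264, 0.001], [0.0, 0.002, -1.0]]
wrist_force: [0.5, 4.9, 2.8]
opening: 0.005
grasp_force: 2.5
time: 15.15
ee_pos: [0.5875, 0.1652, 0.2388]
ee_rot: [[-0.264, 0.964, 0.001], [0.964, 0.264, 0.002], [0.002, 0.001, -1.0]]
wrist_force: [-1.4, 11.1, 4.0]
opening: 0.005
grasp_force: 5.3
time: 15.35
ee_pos: [0.5878, 0.1643, 0.2388]
ee_rot: [[-0.264, 0.964, 0.0], [0.964, 0.264, 0.004], [0.004, 0.001, -1.0]]
wrist_force: [-3.6, 16.8, 4.3]
opening: 0.006
grasp_force: 8.2
15.35 [0.5878 0.1643 0.2388] vise xy [0.0004 0.064 ] yaw 105.33701970494549 [ 0.0004  0.004  -1.    ] [-3.616  16.8381  4.2892] 0.005998397994853369 8.216491788625717 [10.7362 16.7104 92.6388  0.2339 70.5852 -4.6783]
```

Force is rising against the tube (about 17 N), and the rear face position corresponds to a gap of about 30 mm. One small extra press, then back off, rise and go over to the jaw side of the lever.

```bash
python3 -m handwheel '0 -.001 0 0 0;0 -.0015 0 0 0;0 -.0015 0 0 0'; python3 -m handwheel '0 .01 0 0 0;0 .025 0 0 0;0 .035 0 -.01 0;0 .035 0 -.05 0;0 .035 0 -.1 0;0 .035 0 -.15 0;0 .035 0 -.19 0;0 .01 0 -.2 0;0 -.03 0 -.2 0;0 -.07 0 -.2 0;0 -.11 0 -.2 0;0 -.145 0 -.2 0;0 -.16 0 -.19 0;0 -.163 0 -.16 0;0 -.163 0 -.13 0;0 -.163 0 -.115 0;0 -.163 0 -.115 0'; python3 chk.py
python3 - <<'E'
from h import *
o=np.array([.6042,.1024]);A=np.array([[.9647,-.2633],[.2633,.9647]])
imaging.camera("scene")
for q,z in(("bracket_mid",.055),("jaw_plate",.07),("carriage_rear",.056),("lever_end",.198),("lever_pivot",.085)):
    for r in imaging.recognise("scene",q)[:2]: print(q,round(r["p"],2),np.round(r["point"]),np.round((at("scene",r["point"],z)[:2]-o)@A,4))
E
```

```text
time: 15.65
ee_pos: [0.5879, 0.1637, 0.2388]
ee_rot: [[-0.265, 0.964, 0.0], [0.964, 0.265, 0.005], [0.005, 0.001, -1.0]]
wrist_force: [-3.3, 17.7, 4.9]
opening: 0.006
grasp_force: 9.3
time: 17.35
ee_pos: [0.6302, 0.0046, 0.3498]
ee_rot: [[-0.265, 0.964, -0.006], [0.964, 0.265, 0.0], [0.002, -0.005, -1.0]]
wrist_force: [-0.8, -0.3, -0.0]
opening: 0.008
grasp_force: 0.0
17.35 [0.6302 0.0046 0.3498] vise xy [-0.0007 -0.1012] yaw 105.3411187248518 [-0.0058  0.0005 -1.    ] [-0.7928 -0.2801 -0.0034] 0.008264593312095865 0.0 [ -4.242   13.964   83.7257   0.0013  82.6427 -19.5836]
bracket_mid 0.72 [212. 275.] [-0.0479 -0.067 ]
jaw_plate 0.59 [209. 296.] [ 0.0073 -0.0433]
carriage_rear 0.83 [203. 305.] [ 0.0177 -0.0001]
lever_end 0.65 [195. 302.] [ 0.0306 -0.0898]
lever_pivot 0.57 [201. 308.] [ 0.0281 -0.0126]
```

```bash
python3 -m handwheel '0 .015 0 -.003 0;0 .03 0 -.006 0;0 .045 0 -.01 0;0 .06 0 -.013 0;0 .075 0 -.015 0;0 .087 0 -.016 0;0 .098 0 -.015 0;0 .11 0 -.014 0;0 .12 0 -.013 0;0 .12 0 -.013 0'; python3 chk.py
```

```text
time: 18.65
ee_pos: [0.5992, 0.1207, 0.3655]
ee_rot: [[-0.265, 0.964, -0.001], [0.964, 0.265, -0.0], [0.0, -0.001, -1.0]]
wrist_force: [0.2, -0.9, 1.3]
opening: 0.003
grasp_force: 0.7
18.65 [0.5992 0.1207 0.3655] vise xy [0.    0.019] yaw 105.36869624905466 [-0.0009 -0.0001 -1.    ] [ 0.2344 -0.8621  1.2736] 0.0033304299148737503 0.7105538947507739 [ 6.583  10.3794 86.1666  0.0026 83.5031 -8.786 ]
```

```bash
python3 -m handwheel '0 .01 0 .004 0;0 .02 0 .009 0;0 .03 0 .0155 0;0 .039 0 .023 0;0 .048 0 .032 0'; python3 -m handwheel '0 .005 0 .006 0;0 .01 0 .013 0;0 .014 0 .021 0;0 .017 0 .029 0;0 .02 0 .037 0';python3 chk.py
```

```text
time: 19.15
ee_pos: [0.5875, 0.1661, 0.3362]
ee_rot: [[-0.263, 0.965, 0.003], [0.965, 0.263, 0.0], [-0.001, 0.003, -1.0]]
wrist_force: [-1.5, -2.8, 9.2]
opening: 0.004
grasp_force: 4.4
time: 19.65
ee_pos: [0.5813, 0.1853, 0.2959]
ee_rot: [[-0.264, 0.965, -0.001], [0.965, 0.264, -0.0], [0.0, -0.001, -1.0]]
wrist_force: [-0.3, -0.2, -1.0]
opening: 0.005
grasp_force: 0.0
19.65 [0.5813 0.1853 0.2959] vise xy [-0.0002  0.086 ] yaw 105.29517379081814 [-0.0011 -0.0001 -1.    ] [-0.3148 -0.1845 -0.998 ] 0.005429995298673793 0.0 [12.8665 13.2902 90.3134  0.0102 76.4602 -2.4311]
```

The force fell to zero, so the lever has probably snapped over. I'll confirm by touching down gently, then retreat and look.

```bash
python3 -m handwheel '0 0 0 .007 0;0 0 0 .013 0;0 0 0 .017 0;0 0 0 .017 0'; python3 -m handwheel '0 0 0 -.03 0;0 0 0 -.07 0;0 0 0 -.11 0;0 .03 0 -.15 0;0 .06 -.03 -.18 0;0 .09 -.07 -.19 0;0 .12 -.11 -.19 0;0 .15 -.15 -.19 0;0 .18 -.19 -.19 0;0 .2 -.21 -.19 0;0 .2 -.21 -.19 0'; python3 chk.py fin.png
```

```text
time: 20.05
ee_pos: [0.5817, 0.185, 0.2804]
ee_rot: [[-0.264, 0.965, -0.0], [0.965, 0.264, -0.0], [0.0, -0.0, -1.0]]
wrist_force: [0.8, -0.5, -0.1]
opening: 0.006
grasp_force: 0.0
time: 21.15
ee_pos: [0.3236, 0.3239, 0.4708]
ee_rot: [[-0.268, 0.964, 0.001], [0.964, 0.268, 0.002], [0.002, 0.001, -1.0]]
wrist_force: [-0.1, -0.6, -0.7]
opening: 0.008
grasp_force: 0.0
21.15 [0.3236 0.3239 0.4708] vise xy [-0.2123  0.2876] yaw 105.51906311213786 [ 0.0005  0.0017 -1.    ] [-0.0652 -0.6063 -0.6822] 0.008274432185939961 0.0 [ 38.5785 -16.0456 100.7954   0.0595  95.1655  23.0649]
```

View pics/fin.png

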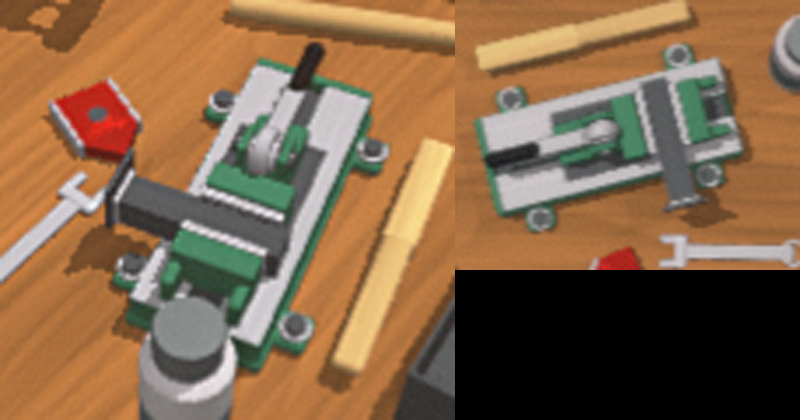

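The picture shows the lever shut and level (grip at (65,310), pointing away from the jaws). The tube lies across both jaws with the plate out on the robot's side, and the bystanders are undisturbed. Next is a quick numeric check that the carriage did not slide back.

Run:
```python
from h import *
o=np.array([.6042,.1024]);x=np.array([.9647,.2633]);y=np.array([-.2633,.9647])
for c in("top","scene"):
    im=imaging.camera(c).astype(np.float32)
    for z in(.078,):
        ys=np.arange(-.110,.0201,.003);acc=0
        for X in np.linspace(-.028,.028,15):
            p=proj(c,[np.r_[o+X*x+Y*y,z] for Y in ys]).astype(np.float32)
            acc=acc+cv2.remap(im,p[:,1:2].copy(),p[:,0:1].copy(),cv2.INTER_LINEAR)[:,0]/15
        print(c);print([(int(Y*1000),int(a[1]-a[0]),int(a.mean())) for Y,a in zip(ys,acc)])
```

```text
top
[(-110, 36, 84), (-107, 51, 94), (-104, 55, 98), (-100, 55, 100), (-97, 56, 101), (-94, 57, 101), (-91, 54, 103), (-88, 35, 116), (-85, 7, 152), (-82, -3, 180), (-79, -3, 163), (-76, 0, 115), (-73, 1, 91), (-70, 1, 90), (-67, 2, 91), (-64, 2, 91), (-61, 1, 91), (-58, 1, 91), (-55, 1, 90), (-52, 0, 93), (-49, -1, 124), (-46, -3, 167), (-43, -3, 178), (-40, 4, 142), (-37, 30, 99), (-34, 54, 98), (-31, 58, 102), (-28, 58, 103), (-25, 59, 103), (-22, 59, 103), (-19, 57, 101), (-16, 50, 96), (-13, 35, 89), (-10, 20, 83), (-7, 15, 90), (-4, 13, 99), (-1, 13, 109), (1, 11, 117), (4, 10, 123), (7, 10, 120), (10, 11, 115), (13, 13, 110), (16, 15, 103), (19, 17, 100)]
scene
[(-110, 48, 89), (-107, 59, 105), (-104, 59, 106), (-100, 58, 105), (-97, 59, 105), (-94, 61, 103), (-91, 60, 102), (-88, 30, 122), (-85, -2, 192), (-82, -6, 205), (-79, -3, 150), (-76, 0, 98), (-73, 0, 89), (-70, 0, 92), (-67, 0, 93), (-64, 0, 93), (-61, 0, 92), (-58, 0, 87), (-55, -1, 75), (-52, -3, 97), (-49, -4, 168), (-46, -6, 209), (-43, -1, 172), (-40, 17, 98), (-37, 48, 89), (-34, 62, 105), (-31, 61, 108), (-28, 60, 108), (-25, 60, 108), (-22, 61, 108), (-19, 59, 106), (-16, 51, 98), (-13, 29, 83), (-10, 13, 76), (-7, 9, 79), (-4, 6, 83), (-1, 6, 87), (1, 5, 89), (4, 6, 95), (7, 11, 110), (10, 13, 121), (13, 11, 127), (16, 12, 133), (19, 14, 126)]
```

```bash
python3 -c "
from rig import order;print(order.close_job())"
```

```text
the job is handed in; nothing more can be done
None
```

The job is handed in: the bracket lies across the vice bed against the fixed jaw, plate and weld out on the robot's side, with the moving jaw against the tube (measured gap 28–30 mm) and the cam lever snapped shut; I didn't pull on it to test the clamp, and the bystanders near the vice look undisturbed.

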